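# Cover the mug, then bring the drip dish with its loose tea ball level to the sink

### The arm

A 6-joint arm with a two-finger parallel gripper is mounted at the origin on a cart in front of the work surface, level with it; the furniture and walls round the work are solid. World frame = base frame: x ahead of the robot, y to its left, z up, the work surface at z = 0. Lengths are in m, angles in degrees, forces in N, time in s.
With the tool pointing down it reaches from about 0.35 to 0.85 m from the base axis. Payload 8.1 kg.
Tool frame: the origin (TCP) lies midway between the tips of the shut fingers; the grasp point (between the pads) lies 19 mm behind it; z points along the fingers, y is the line along which they close (so a half turn about z gives the same grasp; the last joint's range is limited). The gripper opens to 93 mm and grips with 3 to 60 N. Pads are 15 mm wide; open, the fingers measure 128 mm over their backs; the gripper's body (75 mm by 188 mm) begins 65 mm behind the grasp point.
Start: joints at [65.753, 7.471, 85.268, -0, 87.261, -4.893], TCP at [0.199, 0.566, 0.219] pointing down, gripper open.
Joint ranges: [-169.43, 169.43], [-51.17, 129.36], [1.28, 143.12], [-76.62, 256.62], [0, 156.53], [-152.29, 152.29]. Speed limits (degrees/s): [136.94, 136.94, 159.86, 180, 180, 180].

### API

Orientations are given as a 3x3 rotation matrix whose columns are the frame's x, y, z axes.
In Python, from rig import read_state, capture, camera_params, ctrl gives the robot as it stands.
- The arm moves only by the shell command python3 -m inch 'ROWS' [FORCE]. ROWS is JSON, a list of rows, each a list of 7 numbers: the opening, from 0 (shut) to 1 (fully open), then the shift along the tool's x, y, z in cm, then the turn, a rotation vector about the tool's x, y, z in rad. A call has 1 to 10 rows; each row shifts and turns the commanded pose from where the row before left it, along the tool's axes as they then stand; what a row does not reach is not made up. A row lasts 1/10 s, in which the tool goes at most 50 mm and 8.59 degrees, less where a joint would pass 70% of its speed; a pose out of reach is approached as far as the arm can. A call is refused whole if a number of a shift passes 5 or a number of a turn 0.15, either way. A call with a gripper value outside its range is refused whole. The fingers move at their own pace and stop on an object; FORCE is the grip in N (left out, the last holds). Time passes only in rows, so rows that do not move let the fingers close. It gives the time, the measured TCP pose, the force, the opening and the grip force at its end, in the units of the state.
- read_state(): the state, without advancing time (a new reading comes with each control period).
- capture(name): name is "side" or "top" or "wrist"; returns the picture (384x512x3 uint8, red, green, blue); there is no depth.
- camera_params(name): a dict with "fx", "fy", "cx", "cy" (pixels), "cam_to_world" (4x4, takes a point from camera to world coordinates). Camera axes: x right, y down, z forward; pixel columns grow to the right and rows downward; lengths in m; the calibration is good to about 2 mm. A picture is of the moment at which its call begins: read the wrist's pose just before it. camera_params takes no time and is no camera call; for the wrist camera it gives the pose at the moment of the call.
- ctrl.close_job(): hands the job in; it is judged then, once.
The state is a dict: "clock": time; "joints": joint angles; "dq": joint speeds; "joint_torque": joint torques, N m; "tcp_pos": TCP position; "tool_rot": TCP orientation; "ft_force": force on the tool from outside, world axes, zero at the start; "torque": the same for the moment, N m; "width": finger opening in m; "grip_force": force on a finger pad.
Only numpy, scipy, OpenCV 4.12 (cv2) and the standard library are available. Lean on these libraries where they do the work, as an engineer would, in place of code of your own. Each camera call takes 0.05 s, during which the arm holds its last target. There are 200 camera calls.

### The job

Before the tea ball is rinsed, cover the clean mug with its wooden lid so that nothing splashes in: the lid fully home in the rim, level, and let go. Then take the blue drip dish by its wooden handle, with the steel tea ball lying loose in the middle of it, lift it a hand's breadth clear of the worktop and turn it a quarter turn so that its pouring lip points square out over the sink's edge into the bowl; keep the dish level and the ball in the middle all the way, and do not touch the ball. Finish still holding the dish there, raised and steady, and leave the honey jar and the sugar jar alone.

Things in the scene. Friction and masses are not known exactly. Their poses are not given: they have to be found in the camera images.
- mug: two-tone cup, terracotta above and white below, 105 mm high, rim 88 mm across outside, one handle. Stands upright and loose, 0.36 kg. Origin on its underside, z up; the cup's axis lies 15.5 mm from the origin along its +y, the handle points along its -y
- mug_rim (a point): centre of the mug's mouth, level with the top of the rim, 105 mm above the worktop. The mouth is about 72 to 80 mm wide at the rim and narrows to 66 mm 15 mm down
- mug_lid: pale wooden lid, 96 mm across, about 90 g: below, a tapered plug 9 mm deep (68 mm across at the top, 56 mm at its foot) that enters the mug's mouth; then a disc 8 mm thick that rests on the rim; above it an upright round knob 26 mm across. Overall 47 mm high; starts standing on its plug on the worktop. Origin at the centre of the plug's foot, z up
- lid_seat (a point): centre of the disc's underside, 9 mm above the lid's origin: coincides with mug_rim when the lid is seated (to about 1 mm in height)
- lid_knob (a point): middle of the knob's grip, 37 mm above the lid's origin; the knob is a cylinder from 26 to 43 mm above the origin, rounded over up to 47 mm, and the disc's top is 17 mm above the origin
- drip_dish: shallow round blue dish, 94 mm across, rim 15 mm high, hollowed to a sphere of 120 mm radius; about 0.16 kg, loose. Origin at the centre of its underside, z up; +x points to the pouring lip, the wooden handle lies along -x. At the start +x points roughly along world +x (handle to the robot); square over the sink's edge means +x along world +y, a quarter turn counter-clockwise from above
- dish_center (a point): lowest point of the dish's hollow, 6 mm above the dish's origin; the ball rests here
- dish_lip (a point): tip of the pouring lip, 57.5 mm from the dish's centre along its +x, 15 mm above its underside
- dish_handle (a point): grip point on the handle, 88 mm from the dish's centre along its -x, 21 mm above its underside; the handle there is a bar 14 mm wide and 16 mm high (from 13 to 29 mm above the worktop) that runs from 55 to 133 mm from the centre, free underneath
- tea_ball: perforated steel tea ball, 38 mm in diameter, about 45 g, lying loose in the dish's hollow; origin at its centre, its axes turn as it rolls. It rolls easily: a tilt of 5 degrees or an acceleration of 0.8 m/s2 moves it about 9 mm off the middle, and it swings at about 1.3 Hz
- sink_edge (a point): fixed point on the sink's edge nearest the mug and dish. The edge is a straight line along world x at this y, from x = 0.35 to 0.78; the bowl is open beyond it towards +y, the worktop (z = 0) lies on the -y side. Axes as the world's
- honey_jar: jar of honey with a dark lid, 65 mm across, 86 mm high, upright; leave alone. Origin at its underside
- sugar_jar: white jar with a white screw lid, 60 mm across, 90 mm high, upright; leave alone. Origin at its underside
Not all that is in view belongs to the job. Leave any turquoise look-alike of the mug alone.

How it is judged (in metres and radians):
On the way, in this order (a step that is already met when the one before it is completed fails the run):
1. the lid sits fully home and level on the mug and is let go (horizontal distance between lid_seat and mug_rim below 0.007 m and z of lid_seat in the frame of mug_rim between -0.006 and 0.004 m and angle between mug_lid's own z axis and vertical below 0.07 rad and contact force between mug_lid and the arm below 0.1 N and contact force between mug_lid and the fingers below 0.1 N), for 0.2 s.
2. the dish is lifted level off the worktop by the fingers, the ball in its middle (height (world z) of drip_dish above 0.03 m and contact force between drip_dish and the fingers above 1 N and angle between drip_dish's own z axis and vertical below 0.12 rad and horizontal distance between dish_center and tea_ball below 0.014 m), for 0.2 s.
At the end, for the whole second after the job is handed in: Lid seated on the upright mug (7 mm centred, 4 mm high, 4 deg). Fingers hold the dish still, over 40 mm up, within 5.7 deg of level; its lip lies past the sink's edge, over the bowl, and points within 11 deg of square across it, grip at most 13 cm past it; ball calm, within 10 mm of the middle (horizontal distance between lid_seat and mug_rim below 0.007 m and z of lid_seat in the frame of mug_rim below 0.004 m and angle between each of mug_lid, mug's own z axis and vertical below 0.07 rad and height (world z) of mug below 0.01 m and contact force between drip_dish and the fingers above 1 N and contact force between drip_dish and mug below 0.05 N and contact force between drip_dish and mug_lid below 0.05 N and height (world z) of drip_dish above 0.04 m and angle between drip_dish's own z axis and vertical below 0.1 rad and angle between the x axis of drip_dish and the y axis of sink_edge, either way round below 0.2 rad and y of dish_lip in the frame of sink_edge above 0 m and y of dish_handle in the frame of sink_edge below 0.13 m and world x of dish_lip between 0.35 and 0.78 m and linear speed of drip_dish below 0.03 m/s and horizontal distance between dish_center and tea_ball below 0.01 m and z of tea_ball in the frame of drip_dish below 0.032 m and linear speed of tea_ball below 0.06 m/s); the arm keeps its last pose, push and grip.
It fails at once if the ball rolls more than 20 mm from the middle of the dish (horizontal distance between dish_center and tea_ball above 0.02 m).
It fails at once if the ball is touched by the fingers or the arm (contact force between tea_ball and the fingers above 0.2 N or contact force between tea_ball and the arm above 0.2 N).
It fails at once if the dish is tilted more than 11 degrees (angle between drip_dish's own z axis and vertical above 0.2 rad).
It fails at once if the mug is tipped (angle between mug's own z axis and vertical above 0.3 rad).
It fails at once if the honey jar or the sugar jar is displaced by more than 3 cm (distance of any of honey_jar, sugar_jar from where it was at the start of the episode above 0.03 m).
It also fails if it takes over 72 s, if anything falls off the work surface, if the arm or the gripper's body presses on something with over 40 N, if the wrist force passes 120 N, or if a joint passes its speed limit or range.

## Working session

There is one attempt and no reset: what is moved stays moved. The work goes in short steps, Python scripts to look and compute and a shell command to move; the robot and the scene stay as the last step left them, time stands still between calls to the robot, and variables do not carry over. Pictures are saved under pics/ and viewed, at most 10 in all, crops included, and the job is handed in when it is done.

```bash
mkdir -p pics; python3 - <<'E'
from rig import *
import cv2,numpy as np
s=read_state();print(s['tcp_pos'],s['tool_rot'],s['width'],s['clock'])
for n in("side","top"):
    im=capture(n);cv2.imwrite(f'pics/{n}0.png',im[:,:,::-1]);p=camera_params(n);print(n,p['fx'],p['cx'],p['cy'],np.round(p['cam_to_world'],3).tolist())
E
```

```text
[0.19858048 0.56557689 0.2175865 ] [[-9.43495260e-01  3.31385170e-01 -7.50055533e-04]
 [ 3.31385985e-01  9.43493778e-01 -1.67902462e-03]
 [ 1.51268870e-04 -1.83270966e-03 -9.99998309e-01]] 0.09275959743034122 0.0
side 362.68162810932125 260.11704170060347 188.84299884543697 [[0.265, -0.821, 0.506, 0.039], [-0.964, -0.227, 0.137, -0.149], [0.002, -0.524, -0.851, 0.942], [0.0, 0.0, 0.0, 1.0]]
top 363.29787925026636 254.86995130893885 195.33785088656813 [[-0.014, -0.994, 0.105, 0.452], [-0.999, 0.011, -0.032, 0.025], [0.03, -0.106, -0.994, 1.035], [0.0, 0.0, 0.0, 1.0]]
```

View pics/top0.png

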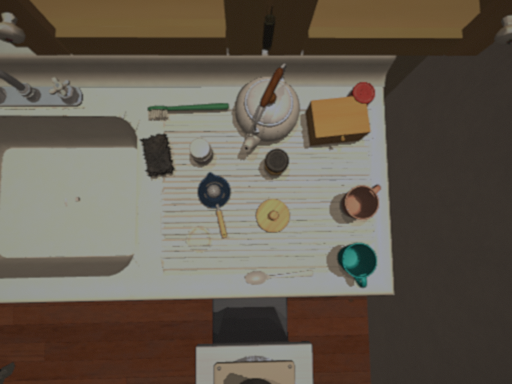

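View pics/side0.png

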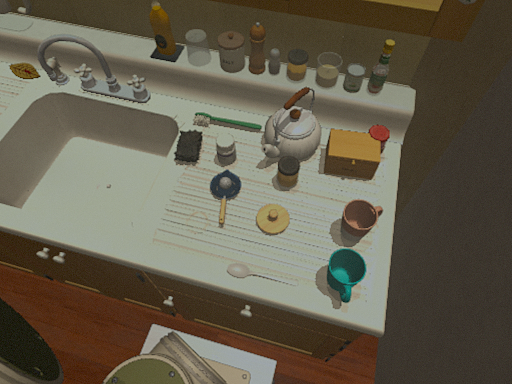

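Candidates, top view: mug is the terracotta cup (361,203), with a turquoise look-alike at (357,261). The lid is the pale disc with a knob (273,215), which could be confused with the box (340,120), the teapot lid (270,97) or the red cap (363,93). The dish is dark blue at (214,191) with its handle at (222,222). The honey jar is at (277,162) and the sugar jar at (201,151).

```bash
cat > h.py <<'E'
from rig import *
import cv2,numpy as np
def ray(p,u,v,z):
    M=np.array(p['cam_to_world']);d=M[:3,:3]@[(u-p['cx'])/p['fx'],(v-p['cy'])/p['fy'],1];c=M[:3,3]
    return c+d*(z-c[2])/d[2]
def proj(p,X):
    M=np.array(p['cam_to_world']);q=M[:3,:3].T@(np.array(X)-M[:3,3]);return np.array([p['cx']+p['fx']*q[0]/q[2],p['cy']+p['fy']*q[1]/q[2]])
def blob(im,lo,hi,box=None):
    hsv=cv2.cvtColor(im,cv2.COLOR_RGB2HSV);m=cv2.inRange(hsv,np.array(lo),np.array(hi))
    if box is not None:
        k=np.zeros_like(m);k[box[1]:box[3],box[0]:box[2]]=1;m=m*k
    m=cv2.morphologyEx(m,cv2.MORPH_CLOSE,np.ones((3,3)))
    c=max(cv2.findContours(m,0,cv2.CHAIN_APPROX_NONE)[0],key=cv2.contourArea);return m,c
E
python3 - <<'E'
from h import *
im=cv2.imread('pics/top0.png')[:,:,::-1].copy();sd=cv2.imread('pics/side0.png')[:,:,::-1].copy()
for n,u,v in(("lid",262,206),("knob",273,215),("handle",222,225),("dish",205,195),("mug rim",345,203),("mug in",361,203),("bg",245,190),("sinkin",125,200)):
    print(n,cv2.cvtColor(im[v:v+1,u:u+1],cv2.COLOR_RGB2HSV)[0,0])
a=cv2.resize(im[130:255,180:395],None,fx=3.5,fy=3.5,interpolation=cv2.INTER_CUBIC)
cv2.imwrite('pics/c1.png',np.clip(a[:,:,::-1]*1.6,0,255))
p=camera_params('top')
for v in(150,200,250): 
    g=im[v,100:170].mean(1).astype(int);print(g[20:50])
E
```

```text
lid [ 21 109 155]
knob [ 22 107 155]
handle [ 23 105 156]
dish [15 16 65]
mug rim [ 13  98 125]
mug in [  9 116  77]
bg [ 37  15 156]
sinkin [ 37  21 157]
[153 153 151 153 152 152 152 153 152 153 152 152 153 153 154 154 152 149
 150 151 152 152 134  91  44  35  41  43  43  42]
[151 151 151 152 151 151 151 151 152 152 152 152 152 152 152 152 150 151
 152 153 154 153 154 153 154 154 154 153 153 154]
[151 152 152 151 152 152 152 152 152 152 152 152 152 152 151 151 151 151
 152 152 153 152 153 153 153 152 153 154 154 154][ WARN:0@0.100] global loadsave.cpp:1063 imwrite_ Unsupported depth image for selected encoder is fallbacked to CV_8U.
```

View pics/c1.png

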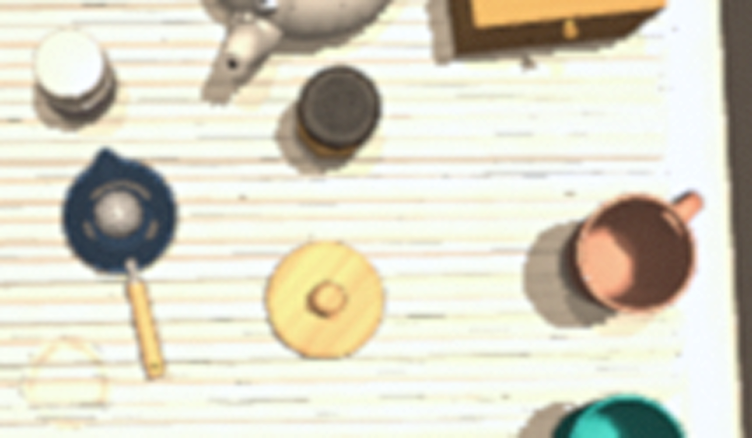

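The crop confirms the choices. The terracotta mug's mouth is at crop (635,252) with its handle up and to the right, the lid with its knob at (325,299), the dish at (119,212) with the ball at its centre, and the handle runs from (137,280) to (154,375).

```bash
python3 - <<'E'
from h import *
T=cv2.imread('pics/top0.png')[:,:,::-1].copy();S=cv2.imread('pics/side0.png')[:,:,::-1].copy()
for n,im,bx in(("top",T,dict(lid=(250,190,300,240),han=(212,206,232,245),dish=(190,165,235,212),mug=(335,180,390,228))),
            ("side",S,dict(lid=(248,195,298,242),han=(212,195,232,230),dish=(205,165,245,203),mug=(335,195,388,240)))):
    p=camera_params(n);P=lambda e,z:np.round(ray(p,e[0],e[1],z),4)
    m,c=blob(im,(15,70,90),(30,255,255),bx['lid']);h=cv2.convexHull(c);e=cv2.fitEllipse(h);print(n,'lid',e,P(e[0],.015))
    m,c=blob(im,(15,60,70),(30,255,255),bx['han']);e=cv2.minAreaRect(c);print(' han',e)
    b=cv2.boxPoints(e);b=sorted(b,key=lambda q:q[1]);f=(b[0]+b[1])/2;l=(b[2]+b[3])/2;f,l=P(f,.025),P(l,.025);d=f-l;print('   near',l,'far',f,'len',np.linalg.norm(d),'ang',np.degrees(np.arctan2(d[1],d[0])))
    m,c=blob(im,(95,60,20),(130,255,140),bx['dish']);e=cv2.fitEllipse(cv2.convexHull(c));print(' dish',e,P(e[0],.012))
    m,c=blob(im,(3,70,30),(14,255,255),bx['mug']);h=cv2.convexHull(c);e=cv2.fitEllipse(h);print(' mug',e,P(e[0],.1),cv2.boundingRect(c))
p=camera_params('top')
# sink edge front corner columns: look at row-wise saturation/brightness profile
for v in(180,205,225): print(T[v,100:170,2].tolist()[20:50])
for u in(134,137,140,160):print(u,ray(p,u,200,0))
for u,v in((277,162),(201,151)):print('jar',ray(p,u,v,.088))
E
```

```text
top lid ((272.35284423828125, 215.32266235351562), (33.165401458740234, 33.57415771484375), 161.77835083007812) [ 0.5024 -0.056   0.015 ]
 han ((221.44427490234375, 224.01312255859375), (27.94279670715332, 6.012282371520996), 76.75948333740234)
   near [0.4422 0.0777 0.025 ] far [0.5175 0.095  0.025 ] len 0.07726176285847998 ang 12.939033010835045
 dish ((213.47434997558594, 190.45591735839844), (29.92827606201172, 33.561058044433594), 171.52984619140625) [0.575  0.1091 0.012 ]
 mug ((362.1211853027344, 200.5399627685547), (34.048789978027344, 43.1916618347168), 55.18695831298828) [ 0.5337 -0.2845  0.1   ] (341, 185, 40, 35)
side lid ((272.41632080078125, 218.70513916015625), (30.641233444213867, 32.72574234008789), 93.58484649658203) [ 0.5024 -0.0602  0.015 ]
 han ((224.0, 211.5), (25.0, 12.0), 90.0)
   near [0.4452 0.0655 0.025 ] far [0.522 0.091 0.025] len 0.08092274093232386 ang 18.36777912390128
 dish ((225.3218536376953, 184.3265380859375), (27.30875015258789, 29.190744400024414), 68.78285217285156) [0.5788 0.1068 0.012 ]
 mug ((360.93359375, 216.50955200195312), (35.43767547607422, 41.882537841796875), 60.13694381713867) [ 0.5276 -0.289   0.1   ] (342, 199, 41, 38)
[145, 145, 145, 144, 145, 146, 146, 147, 148, 148, 147, 148, 148, 148, 149, 147, 143, 139, 142, 143, 144, 146, 147, 148, 149, 148, 148, 149, 150, 152]
[145, 145, 145, 144, 144, 144, 144, 144, 147, 146, 146, 146, 145, 147, 147, 144, 139, 143, 147, 149, 148, 147, 146, 148, 148, 149, 148, 149, 149, 149]
[144, 145, 145, 146, 145, 144, 144, 145, 144, 146, 145, 146, 147, 146, 146, 140, 136, 137, 143, 146, 146, 146, 147, 147, 149, 150, 150, 150, 150, 149]
134 [0.55163752 0.33458563 0.        ]
137 [0.55153931 0.32616868 0.        ]
140 [0.55144106 0.31774753 0.        ]
160 [0.55078478 0.26149877 0.        ]
jar [ 0.63998897 -0.06528061  0.088     ]
jar [0.67121093 0.13548106 0.088     ]
```

```bash
python3 -m inch '[[1,0,0,0,0,0,0.145],[1,0,0,0,0,0,0.145],[1,0,0,0,0,0,0.145],[1,0,0,0,0,0,0.145],[1,0,0,0,0,0,0.145],[1,0,0,0,0,0,0.145],[1,0,0,0,0,0,0.145],[1,0,0,0,0,0,0.145],[1,0,0,0,0,0,0.145],[1,0,0,0,0,0,0.145]]'
python3 -m inch '[[1,0,0,0,0,0,0.145],[1,0,0,0,0,0,0.145],[1,0,0,0,0,0,0.145],[1,0,0,0,0,0,0.145],[1,0,0,0,0,0,0.145],[1,0,0,0,0,0,0.145],[1,0,0,0,0,0,0.145],[1,0,0,0,0,0,0.145],[1,0,0,0,0,0,0.145],[1,0,0,0,0,0,0.05]]'
```

```text
clock: 1.1
tcp_pos: [0.1987, 0.5658, 0.218]
tool_rot: [[0.221, 0.975, -0.0], [0.975, -0.221, -0.001], [-0.001, -0.0, -1.0]]
ft_force: [-0.5, -0.5, -1.2]
width: 0.0926
grip_force: 0.0
clock: 2.1
tcp_pos: [0.2116, 0.5595, 0.2179]
tool_rot: [[0.999, 0.028, -0.016], [0.028, -1.0, 0.007], [-0.016, -0.007, -1.0]]
ft_force: [-0.2, -0.0, -0.5]
width: 0.0932
grip_force: 0.0
```

```bash
python3 -m inch '[[1,2,4,0,0,0,0],[1,2,4,0,0,0,0],[1,2,4,0,0,0,0],[1,2,4,0,0,0,0],[1,2,4,0,0,0,0],[1,2,4,0,0,0,0],[1,2,4,0,0,0,0],[1,2,4,0,0,0,0]]'
python3 -m inch '[[1,2,4,0,0,0,0],[1,2,4,0,0,0,0],[1,2,4,0,0,0,0],[1,2,4,0,0,0,0],[1,2,4,0,0,0,0],[1,2,4,0,0,0,0],[1,2,4,0,0,0,0],[1,0,0,0,0,0,0],[1,0,0,0,0,0,0]]'
python3 - <<'E'
from h import *
s=read_state();print(s['joints'],s['tcp_pos'])
p=camera_params('wrist');print(np.round(p['cam_to_world'],3).tolist(),p['fx'])
cv2.imwrite('pics/w1.png',capture('wrist')[:,:,::-1])
print(proj(p,[.502,-.058,.047]))
E
```

```text
clock: 2.9
tcp_pos: [0.3809, 0.2412, 0.2134]
tool_rot: [[1.0, 0.022, -0.015], [0.022, -1.0, 0.008], [-0.015, -0.008, -1.0]]
ft_force: [0.5, 0.8, 0.0]
width: 0.0931
grip_force: 0.0
clock: 3.8
tcp_pos: [0.5267, -0.0345, 0.2086]
tool_rot: [[1.0, 0.02, -0.016], [0.02, -1.0, 0.008], [-0.016, -0.009, -1.0]]
ft_force: [0.1, 0.5, -0.4]
width: 0.0931
grip_force: 0.0
[-9.53627966 -2.46048725 96.54533312  0.31413388 86.91536433 79.30532472] [ 0.52673942 -0.03447598  0.20860167]
[[0.02, -0.967, -0.253, 0.594], [-1.0, -0.021, 0.003, -0.035], [-0.008, 0.253, -0.967, 0.372], [0.0, 0.0, 0.0, 1.0]] 278.0109735095025
[274.87305666 201.6459476 ]
```

View pics/w1.png

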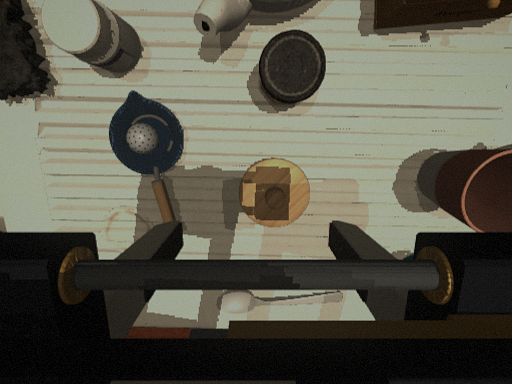

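The wrist view shows the lid at (274,193) with its knob at (276,196), the dish at (147,134) with the ball in its middle at (142,137), the handle below at (163,200), and part of the mug at right. I'll measure these from this frame.

```bash
python3 - <<'E'
from h import *
im=cv2.imread('pics/w1.png')[:,:,::-1].copy();p=camera_params('wrist')
P=lambda e,z:np.round(ray(p,e[0],e[1],z),4)
m,c=blob(im,(12,70,30),(30,255,255),(230,150,320,232));e=cv2.fitEllipse(cv2.convexHull(c));print('lid',e,P(e[0],.015))
m,c=blob(im,(95,60,15),(130,255,160),(100,85,190,180));e=cv2.fitEllipse(cv2.convexHull(c));print('dish',e,P(e[0],.013))
m,c=blob(im,(5,70,30),(25,255,255),(145,176,180,226));e=cv2.minAreaRect(c);b=np.array(sorted(cv2.boxPoints(e).tolist(),key=lambda q:q[1]));f=(b[0]+b[1])/2;l=(b[2]+b[3])/2
print('han',e,P(f,.027),P(l,.027),'fullness ends y',f,l)
# ball
print('ball',P((142,137),.025))
E
```

```text
lid ((270.0064392089844, 192.33554077148438), (69.02975463867188, 81.18941497802734), 87.75090026855469) [ 0.5055 -0.0523  0.015 ]
dish ((144.91233825683594, 133.77169799804688), (69.28694915771484, 84.69239044189453), 152.574951171875) [0.5777 0.1087 0.013 ]
han ((164.60488891601562, 203.65609741210938), (45.677345275878906, 28.984861373901367), 77.90524291992188) [0.5196 0.0888 0.027 ] [0.4594 0.08   0.027 ] fullness ends y [159.81951904 181.3243866 ] [169.39025879 225.98780823]
ball [0.5742 0.1078 0.025 ]
```

```bash
python3 -m inch '[[0.6,0,0,0,-0.008,0.016,0.02],[0.6,-2.5,2.4,0,0,0,0],[0.6,0,0,4,0,0,0],[0.6,0,0,0,0,0,0]]'
python3 - <<'E'
from h import *
print(read_state()['tcp_pos']);p=camera_params('wrist');im=capture('wrist')
m,c=blob(im,(12,60,30),(30,255,255),(200,100,340,250));e=cv2.fitEllipse(cv2.convexHull(c));print('lid',e,ray(p,*e[0],.015))
cv2.imwrite('pics/w2.png',im[:,:,::-1])
E
```

```text
clock: 4.25
tcp_pos: [0.4987, -0.0557, 0.165]
tool_rot: [[1.0, 0.004, -0.005], [0.004, -1.0, 0.001], [-0.005, -0.001, -1.0]]
ft_force: [-0.9, 0.7, -0.3]
width: 0.0657
grip_force: 0.0
[ 0.49872453 -0.05566669  0.16500418]
lid ((266.48583984375, 201.06134033203125), (154.8543243408203, 171.33506774902344), 143.97727966308594) [ 0.47925425 -0.06932156  0.015     ]
```

View pics/w2.png

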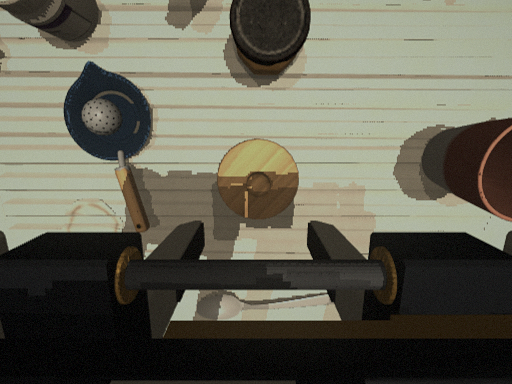

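The lid's disc spans about (217–298, 139–219), centre (258,179), with the knob top at about (259,182). The handle runs from (122,168) to (141,230).

```bash
python3 - <<'E'
from h import *
im=cv2.imread('pics/w2.png')[:,:,::-1].copy();p=camera_params('wrist');print(read_state()['tcp_pos'])
m,c=blob(im,(12,60,40),(30,255,255),(213,133,303,224));e=cv2.minEnclosingCircle(c);print('lid',e,ray(p,*e[0],.015),ray(p,258,179,.015),'knob',ray(p,259,182,.046))
g=cv2.resize(im[160:205,235:285],None,fx=6,fy=6,interpolation=cv2.INTER_CUBIC)
d=cv2.resize(im[150:235,100:160],None,fx=6,fy=6,interpolation=cv2.INTER_CUBIC)
m=cv2.inRange(cv2.cvtColor(im,cv2.COLOR_RGB2HSV),(8,90,40),(28,255,255))[150:235,105:160]
ys,xs=np.nonzero(m)
for lo,hi in((170,180),(185,195),(200,210),(215,225)):
    k=(ys+150>=lo)&(ys+150<hi);u,v=np.mean([105+xs[k].min(),105+xs[k].max()]),(lo+hi)/2;print(np.median(xs[k])+105,ray(p,np.median(xs[k])+105,v,.027))
H=np.zeros((510,680,3),np.uint8);H[:270,:300]=g;H[:510,310:670]=d;cv2.imwrite('pics/c2.png',np.minimum(H[:,:,::-1]*1.5,255).astype(np.uint8))
E
```

```text
[ 0.49986986 -0.05570629  0.16725229]
lid ((257.016845703125, 179.5), 61.884944915771484) [ 0.50586675 -0.05816905  0.015     ] [ 0.50645934 -0.05930274  0.015     ] knob [ 0.5089778  -0.06005513  0.046     ]
124.0 [0.5124696  0.08949938 0.027     ]
129.0 [0.49543492 0.08573544 0.027     ]
134.0 [0.47794155 0.08187014 0.027     ]
139.0 [0.4599707  0.07789935 0.027     ]
```

View pics/c2.png

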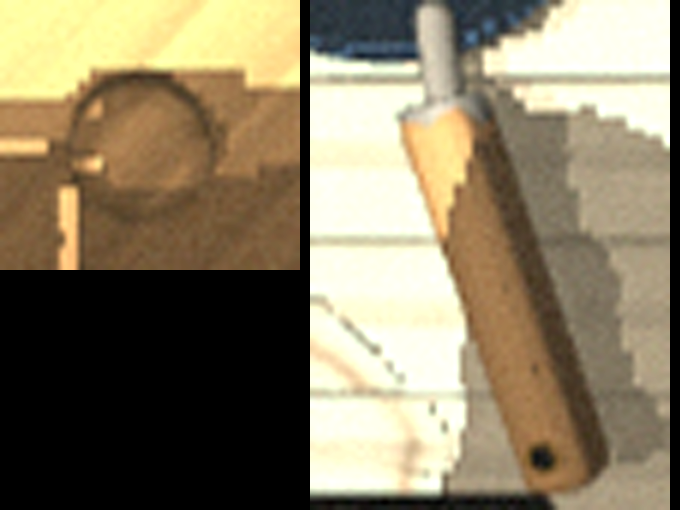

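```bash
python3 -m inch '[[0.6,0.5,0.3,4,0,0,0],[0.6,0,0,4,0,0,0],[0.6,0,0,3,0,0,0],[0.6,0,0,1,0,0,0],[0.6,0,0,0,0,0.005,0],[0.6,0,0,0,0,0,0]]'
```

```text
clock: 4.9
tcp_pos: [0.5089, -0.06, 0.0515]
tool_rot: [[1.0, 0.005, 0.009], [0.005, -1.0, -0.001], [0.009, 0.001, -1.0]]
ft_force: [0.5, -0.1, 0.4]
width: 0.0556
grip_force: 0.0
```

```bash
python3 -m inch '[[0.6,-0.3,0,1,0,-0.008,0],[0.6,0,0,1,0,0,0],[0.6,0,0,0.9,0,0,0],[0.6,0,0,0,0,0,0],[0.6,0,0,0,0,0,0]]'
python3 - <<'E'
from h import *
s=read_state();print(s['tcp_pos'],s['tool_rot'][:,2])
E
```

```text
clock: 5.4
tcp_pos: [0.5039, -0.0601, 0.0197]
tool_rot: [[1.0, 0.004, -0.003], [0.004, -1.0, -0.0], [-0.003, 0.0, -1.0]]
ft_force: [-0.0, 0.0, -0.2]
width: 0.056
grip_force: 0.0
[ 0.50392469 -0.06012378  0.01974394] [-2.97097596e-03 -4.92452646e-05 -9.99995585e-01]
```

```bash
python3 -m inch '[[0.1,0,0,-0.1,0,0.003,0],[0.1,0,0,0,0,0,0],[0.1,0,0,0,0,0,0],[0.1,0,0,0,0,0,0],[0.1,0,0,0,0,0,0],[0.1,0,0,0,0,0,0]]' 25
python3 -m inch '[[0.1,0,0,-2,0,0,0],[0.1,0,0,-4,0,0,0],[0.1,0,0,-4,0,0,0],[0.1,0,0,-4,0,0,0],[0.1,0,0,-4,0,0,0],[0.1,0,0,-2,0,0,0],[0.1,0,0,0,0,0,0],[0.1,0,0,0,0,0,0],[0.1,0,0,0,0,0,0]]' 25
python3 - <<'E'
from h import *
for n in('top','side'):cv2.imwrite(f'pics/{n}1.png',capture(n)[:,:,::-1])
s=read_state();p=camera_params('wrist');im=capture('wrist');print(s['tcp_pos'])
cv2.imwrite('pics/w3.png',im[:,:,::-1]);np.savez('w3.npz',M=p['cam_to_world'],tcp=s['tcp_pos'],R=s['tool_rot'])
E
```

```text
clock: 6.0
tcp_pos: [0.5046, -0.0602, 0.0215]
tool_rot: [[1.0, 0.005, 0.001], [0.005, -1.0, -0.0], [0.001, 0.0, -1.0]]
ft_force: [-1.6, 0.1, 1.5]
width: 0.0253
grip_force: 25.0
clock: 6.9
tcp_pos: [0.503, -0.0599, 0.2189]
tool_rot: [[1.0, 0.005, -0.002], [0.005, -1.0, 0.0], [-0.002, -0.0, -1.0]]
ft_force: [-0.1, -0.4, -2.0]
width: 0.0252
grip_force: 25.0
[ 0.50305424 -0.05988675  0.219035  ]
```

View pics/w3.png

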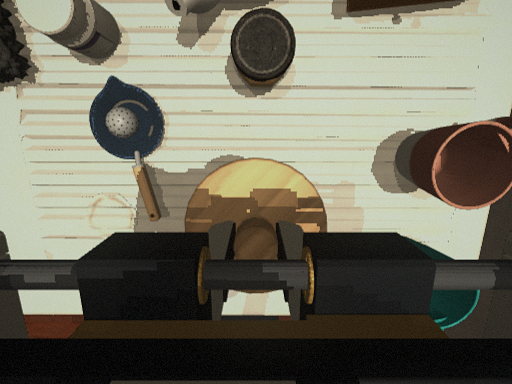

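The knob is held and the lid is lifted. The mug's mouth sits around (473,165), slightly clipped at right. I'll move closer in y so that it is fully in view.

```bash
python3 -m inch '[[0.1,0,2,0,0,0,0],[0.1,0,4,0,0,0,0],[0.1,0,4,0,0,0,0],[0.1,0,2,0,0,0,0],[0.1,0,0,0,0,0,0],[0.1,0,0,0,0,0,0],[0.1,0,0,0,0,0,0]]' 25
python3 - <<'E'
from h import *
p=camera_params('wrist');s=read_state();im=capture('wrist');print(s['tcp_pos'],s['tool_rot'][:,2])
cv2.imwrite('pics/w4.png',im[:,:,::-1]);np.savez('w4.npz',M=p['cam_to_world'],tcp=s['tcp_pos'])
a=cv2.resize(im[90:250,170:440],None,fx=2.9,fy=2.9,interpolation=cv2.INTER_CUBIC);cv2.imwrite('pics/c3.png',np.minimum(a[:,:,::-1]*1.4,255).astype(np.uint8))
E
```

```text
clock: 7.75
tcp_pos: [0.5045, -0.1791, 0.2207]
tool_rot: [[1.0, 0.005, 0.0], [0.005, -1.0, 0.001], [0.0, -0.001, -1.0]]
ft_force: [1.1, 0.2, 0.3]
width: 0.0254
grip_force: 25.0
[ 0.50453593 -0.17910122  0.22073219] [ 3.84174414e-04  5.25038798e-04 -9.99999788e-01]
```

View pics/c3.png

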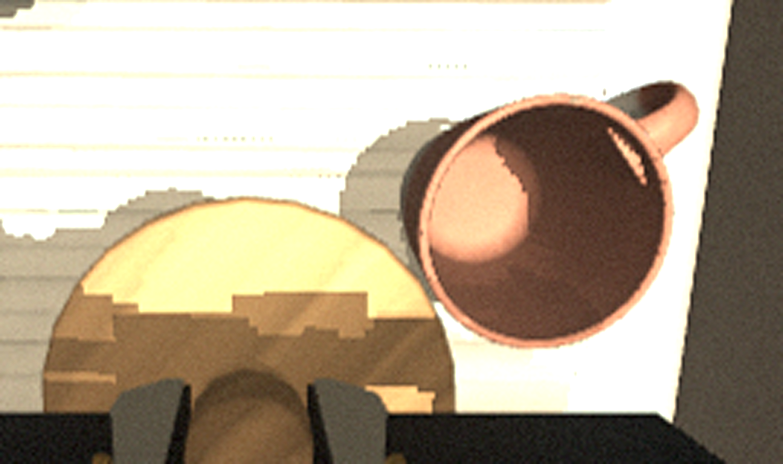

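The mug rim's outer ellipse spans crop (418–672, 94–349), centre about (545,221). The lid disc spans columns 43–455, with its top edge at row 198.

```bash
python3 - <<'E'
from h import *
p=dict(camera_params('wrist'));d=np.load('w4.npz');p['cam_to_world']=d['M'];tcp=d['tcp'];f=lambda u,v:(170+u/2.9,90+v/2.9)
print('now',read_state()['tcp_pos'])
c=ray(p,*f(545,221.5),.105);l=ray(p,*f(418,221),.105);r=ray(p,*f(672,221),.105);t=ray(p,*f(555,94),.105);b=ray(p,*f(537,349),.105);print('rim',c,'L',l,'R',r,'mid',(l+r)/2,'tb',(t+b)/2,(l-r)[1],(t-b)[0])
z=tcp[2]-.0215+.016
t=ray(p,*f(248,198),z);l=ray(p,*f(43,395),z);r=ray(p,*f(455,395),z);print('lid x',t[0]-.048,'y',(l+r)/2,(l-r)[1])
# top1: mug & lid
for n in('top0','side0'):
    im=cv2.imread(f'pics/{n}.png')[:,:,::-1].copy();q=camera_params(n[:-1]);x=proj(q,[c[0],c[1],.105]);print(n,x)
E
```

```text
now [ 0.50467204 -0.17900482  0.22095858]
rim [ 0.53171225 -0.28345025  0.105     ] L [ 0.53166373 -0.23909544  0.105     ] R [ 0.53211088 -0.32777038  0.105     ] mid [ 0.5318873  -0.28343291  0.105     ] tb [ 0.5300327 -0.2838371  0.105    ] 0.0886749430804673 0.08945343528718963
lid x 0.5029280055406855 y [ 0.50706569 -0.18002456  0.21523219] 0.09206803622484117
top0 [362.38519824 201.12617286]
side0 [359.43604323 213.75061213]
```

```bash
python3 -m inch '[[0.1,0.75,2.35,0,0,0,0],[0.1,1,4,0,0,0,0],[0.1,1,4,0,0,0,0],[0.1,0,0,0,0,0,0],[0.1,0,0,2,0,0,0],[0.1,0,0,3,0,0,0],[0.1,0,0,2.5,0,0,0],[0.1,0,0,1,0,0,0],[0.1,0,0,0,0,0,0],[0.1,0,0,0,0,0,0]]' 25
python3 - <<'E'
from h import *
s=read_state();print(s['tcp_pos'],s['ft_force'])
for n in('side','wrist'):cv2.imwrite(f'pics/{n}5.png',capture(n)[:,:,::-1])
a=cv2.imread('pics/wrist5.png')[120:250,130:400];b=cv2.imread('pics/side5.png')[150:260,310:410]
H=np.zeros((390,790,3),np.uint8);H[:325,:400]=cv2.resize(a,(400,325)) if 0 else cv2.resize(a,(400,325));H[:390,420:775]=cv2.resize(b,(355,390));cv2.imwrite('pics/c4.png',np.minimum(H*1.5,255).astype(np.uint8))
E
```

```text
clock: 8.8
tcp_pos: [0.5334, -0.2832, 0.1376]
tool_rot: [[1.0, 0.005, 0.002], [0.005, -1.0, -0.001], [0.002, 0.001, -1.0]]
ft_force: [1.4, -0.4, -0.7]
width: 0.0254
grip_force: 25.0
[ 0.53340931 -0.28322148  0.13761614] [ 1.43682453 -0.35291814 -0.74003758]
```

View pics/c4.png

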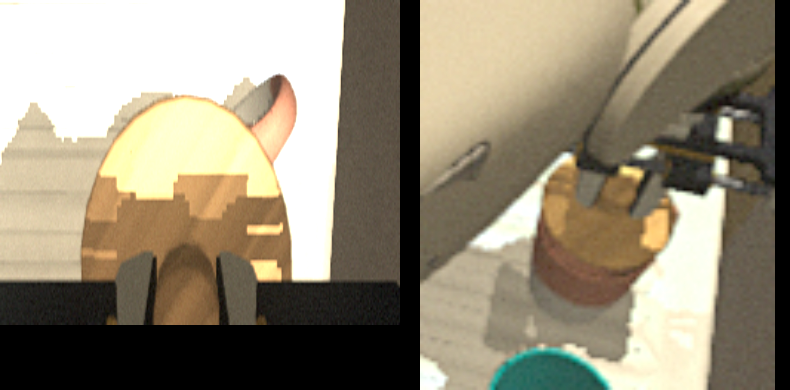

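The lid looks centred just above the mug (left panel (187,200), right panel (605,225)). Next I lower it.

```bash
python3 -m inch '[[0.1,0,0,0.6,0,0,0],[0.1,0,0,0.6,0,0,0],[0.1,0,0,0.5,0,0,0],[0.1,0,0,0,0,0,0],[0.1,0,0,0,0,0,0]]' 25
python3 -m inch '[[0.1,0,0,0.2,0,0,0],[0.1,0,0,0,0,0,0],[0.1,0,0,0,0,0,0]]' 25
```

```text
clock: 9.4
tcp_pos: [0.5325, -0.2834, 0.119]
tool_rot: [[1.0, 0.004, 0.001], [0.004, -1.0, 0.0], [0.001, -0.0, -1.0]]
ft_force: [0.6, -0.4, -0.8]
width: 0.0254
grip_force: 25.0
clock: 9.7
tcp_pos: [0.5328, -0.2836, 0.1175]
tool_rot: [[1.0, 0.004, 0.001], [0.004, -1.0, -0.0], [0.001, 0.0, -1.0]]
ft_force: [0.4, 0.3, -0.8]
width: 0.0254
grip_force: 25.0
```

```bash
python3 -m inch '[[0.1,0,0,0.15,0,0,0],[0.1,0,0,0,0,0,0],[0.1,0,0,0,0,0,0]]' 25
python3 -m inch '[[0.1,0,0,0.1,0,0,0],[0.1,0,0,0,0,0,0],[0.1,0,0,0,0,0,0]]' 25
```

```text
clock: 10.0
tcp_pos: [0.5333, -0.2838, 0.1171]
tool_rot: [[1.0, 0.005, 0.002], [0.005, -1.0, -0.001], [0.002, 0.001, -1.0]]
ft_force: [-1.9, 1.7, 6.3]
width: 0.0253
grip_force: 25.0
clock: 10.3
tcp_pos: [0.5337, -0.284, 0.1171]
tool_rot: [[1.0, 0.005, 0.004], [0.005, -1.0, -0.002], [0.004, 0.002, -1.0]]
ft_force: [-2.6, 1.9, 10.6]
width: 0.0254
grip_force: 25.0
```

Contact came at the seated height, so I release and retreat.

```bash
python3 -m inch '[[0.1,0,0,-0.2,0,0,0],[0.55,0,0,0,0,0,0],[0.55,0,0,0,0,0,0],[0.55,0,0,0,0,0,0],[0.55,0,0,-1.5,0,0,0],[0.55,0,0,-3,0,0,0],[0.55,0,0,-3,0,0,0],[0.55,0,0,-3,0,0,0],[0.55,-0.5,-3,0,0,0,0],[0.55,-0.5,-3,0,0,0,0]]' 25
python3 - <<'E'
from h import *
p=camera_params('wrist');s=read_state();im=capture('wrist');print(s['tcp_pos'],s['tool_rot'][:,2])
top=capture('top');side=capture('side');cv2.imwrite('pics/top6.png',top[:,:,::-1])
H=np.zeros((600,800,3),np.uint8);H[:384,:512]=im;H[:280,520:800]=cv2.resize(top[150:250,310:410],(280,280));H[300:580,520:800]=cv2.resize(side[160:260,310:410],(280,280))
cv2.imwrite('pics/c5.png',np.minimum(H[:,:,::-1]*1.4,255).astype(np.uint8))
E
```

```text
clock: 11.3
tcp_pos: [0.5231, -0.2239, 0.2247]
tool_rot: [[1.0, 0.003, 0.005], [0.003, -1.0, -0.002], [0.005, 0.002, -1.0]]
ft_force: [0.9, 1.0, -0.8]
width: 0.0509
grip_force: 0.0
[ 0.52307918 -0.22394994  0.22466636] [ 0.00454553 -0.00211846 -0.99998743]
```

View pics/c5.png

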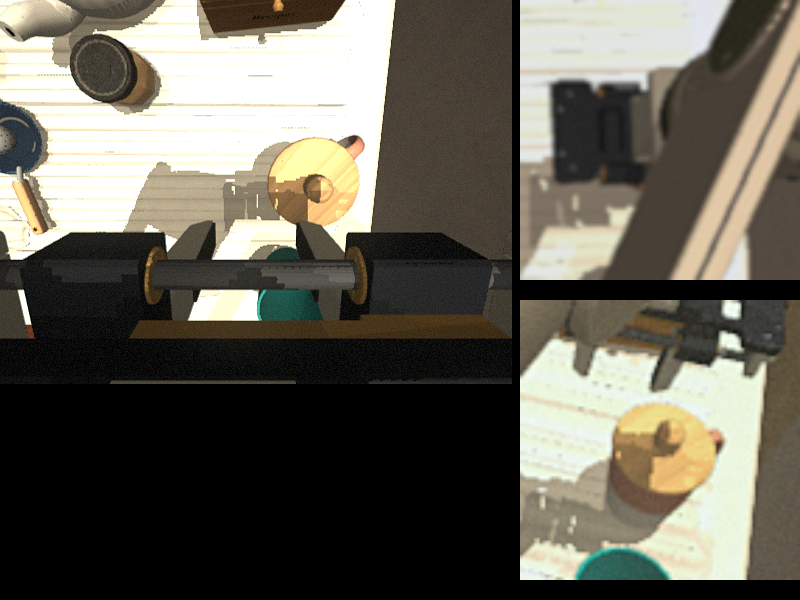

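The lid sits level on the terracotta mug and is free (wrist view (314,182), knob (318,187)). On to the handle.

```bash
python3 -m inch '[[0.5,-0.5,-4,0,0.002,-0.004,0],[0.5,-0.5,-4.5,0,0,0,0],[0.5,-0.5,-4.5,0,0,0,0],[0.5,-0.5,-4.5,0,0,0,0],[0.5,-0.5,-4.5,0,0,0,0],[0.5,-0.5,-4.5,0,0,0,0],[0.5,-0.5,-3,0,0,0,0],[0.5,0,-1.3,2,0,0,0],[0.5,0,0,0,0,0,0],[0.5,0,0,0,0,0,0]]'
python3 -m inch '[[0.5,0,0,0,0,0,-0.12],[0.5,0,0,0,0,0,-0.12],[0.5,0,0,0,0,0,0],[0.5,0,0,0,0,0,0],[0.5,0,0,0,0,0,0]]'
cat > dish.py <<'E'
from h import *
s=read_state();p=camera_params('wrist');im=capture('wrist');print(s['tcp_pos'],s['tool_rot'].tolist() if hasattr(s['tool_rot'],'tolist') else s['tool_rot'])
cv2.imwrite('pics/w7.png',im[:,:,::-1])
hsv=cv2.cvtColor(im,cv2.COLOR_RGB2HSV);P=lambda q,z:ray(p,q[0],q[1],z)
m,c=blob(im,(95,60,15),(130,255,200),(100,20,420,240));e=cv2.fitEllipse(cv2.convexHull(c));dc=P(e[0],.012);print('dish',e,dc)
m=cv2.inRange(hsv,(8,90,40),(28,255,255));m[:,:180]=0;m[:,340:]=0;m[232:]=0
n,lab,st,ce=cv2.connectedComponentsWithStats(m)
for i in range(1,n):
    if st[i,4]>60:print('blob',st[i],ce[i])
i=1+np.argmax(st[1:,4]);x0,y0,w,h,_=st[i];pts=[]
for v in range(y0+3,y0+h-2,3):
    xs=np.nonzero(lab[v]==i)[0];a,b=P((xs.min(),v),.024),P((xs.max()+1,v),.024);pts.append([*((a+b)/2)[:2],np.linalg.norm(a-b)])
pts=np.array(pts);print(np.round(pts[::2],4));k=np.polyfit(pts[:,0],pts[:,1],1);print('angle',np.degrees(np.arctan(k[0])),'y at .49',np.polyval(k,.49),'line at dish x',np.polyval(k,dc[0]))
far=P((x0+w/2,y0),.026);print('far end',far)
E
python3 dish.py
```

```text
clock: 12.45
tcp_pos: [0.486, 0.0836, 0.2025]
tool_rot: [[1.0, 0.005, -0.004], [0.005, -1.0, 0.001], [-0.004, -0.001, -1.0]]
ft_force: [0.3, 0.7, -0.1]
width: 0.0468
grip_force: 0.0
clock: 12.95
tcp_pos: [0.4863, 0.0836, 0.2028]
tool_rot: [[0.971, 0.238, -0.002], [0.238, -0.971, 0.002], [-0.002, -0.002, -1.0]]
ft_force: [0.4, -0.1, 0.5]
width: 0.0461
grip_force: 0.0
[0.48628394 0.08364544 0.20277292] [[0.9711583179638128, 0.2384240545258274, -0.002343431919867603], [0.23842803947125552, -0.9711588541394099, 0.0015968783678441852], [-0.0018951104430063317, -0.0021095615879967488, -0.999995979145074]]
dish ((254.0345001220703, 101.60289764404297), (74.72016906738281, 88.71746063232422), 0.04267483577132225) [0.57820441 0.10779116 0.012     ]
blob [248 154  12  59 645] [253.25116279 182.48372093]
[[0.5143 0.0922 0.0148]
 [0.507  0.091  0.0136]
 [0.4997 0.0892 0.0137]
 [0.4924 0.0875 0.0137]
 [0.485  0.0856 0.0138]
 [0.4775 0.0838 0.0139]
 [0.47   0.082  0.014 ]
 [0.4623 0.0801 0.014 ]
 [0.4546 0.0782 0.0141]]
angle 13.227281203014995 y at .49 0.08662656818357978 line at dish x 0.10735904026786652
far end [0.51804017 0.09305428 0.026     ]
```

```bash
python3 -m inch '[[0.4,1.7,-0.2,2,0,0,0.009],[0.35,0,0,4,0,0,0],[0.35,0,0,4,0,0,0],[0.35,0,0,3,0,0,0],[0.35,0,0,1.5,0,0,0],[0.35,0,0,0,0,0,0],[0.35,0,0,0,0,0,0]]'
python3 dish.py
```

```text
clock: 13.7
tcp_pos: [0.5024, 0.0907, 0.0586]
tool_rot: [[0.973, 0.233, -0.002], [0.233, -0.973, 0.002], [-0.001, -0.002, -1.0]]
ft_force: [0.7, -0.4, 0.5]
width: 0.0326
grip_force: 0.0
[0.50239711 0.09065295 0.05856953] [[0.9725014066017252, 0.2328917465283125, -0.0015647864576989689], [0.23289435610117404, -0.9725004367851433, 0.0017661678642854062], [-0.0011104295950121778, -0.002082030666813974, -0.9999972160433332]]
dish ((256.32501220703125, 106.9643325805664), (126.23069763183594, 148.85076904296875), 0.9332354664802551) [0.57947434 0.10807747 0.012     ]
blob [247 196  19  36 654] [255.95718654 214.10856269]
[[0.5154 0.0926 0.0141]
 [0.511  0.0915 0.0141]
 [0.5064 0.0904 0.0142]
 [0.5019 0.0893 0.0143]
 [0.4972 0.0882 0.0144]
 [0.4925 0.0871 0.0144]]
angle 13.176665999940418 y at .49 0.08659407269624933 line at dish x 0.10754164963914808
far end [0.51814627 0.09324078 0.026     ]
```

```bash
python3 -m inch '[[0.35,0,0.13,2,0,0,0],[0.35,0,0,2,0,0,0],[0.35,0,0,1,0,0,0],[0.35,0,0,0.1,0,0,0],[0.35,0,0,0,0,0,0],[0.35,0,0,0,0,0,0]]'
```

```text
clock: 14.35
tcp_pos: [0.5029, 0.0895, 0.0077]
tool_rot: [[0.972, 0.233, -0.001], [0.233, -0.972, 0.002], [-0.0, -0.002, -1.0]]
ft_force: [0.1, -0.5, -0.2]
width: 0.0326
grip_force: 0.0
```

```bash
python3 -m inch '[[0.28,0,0,0.1,0,0,0],[0.23,0,0,0,0,0,0],[0.2,0,0,0,0,0,0],[0.18,0,0,0,0,0,0],[0.16,0,0,0,0,0,0],[0.15,0,0,0,0,0,0],[0.14,0,0,0,0,0,0],[0.13,0,0,0,0,0,0],[0.12,0,0,0,0,0,0],[0.11,0,0,0,0,0,0]]' 5
python3 -m inch '[[0.05,0,0,0,0,0,0],[0.05,0,0,0,0,0,0],[0.05,0,0,0,0,0,0]]' 20
python3 -m inch '[[0,0,0,0,0,0,0],[0,0,0,0,0,0,0],[0,0,0,0,0,0,0],[0,0,0,0,0,0,0],[0,0,0,0,0,0,0]]' 55
python3 dish.py | grep -E 'dish|\[0'
```

```text
clock: 15.35
tcp_pos: [0.5017, 0.0895, 0.0053]
tool_rot: [[0.972, 0.233, -0.003], [0.233, -0.972, 0.002], [-0.002, -0.002, -1.0]]
ft_force: [-0.7, 0.4, 0.8]
width: 0.0139
grip_force: 5.0
clock: 15.65
tcp_pos: [0.5016, 0.0895, 0.0053]
tool_rot: [[0.972, 0.233, -0.003], [0.233, -0.972, 0.002], [-0.002, -0.002, -1.0]]
ft_force: [-0.4, 1.7, 1.0]
width: 0.0137
grip_force: 20.0
clock: 16.15
tcp_pos: [0.5016, 0.0895, 0.0053]
tool_rot: [[0.972, 0.233, -0.003], [0.233, -0.972, 0.002], [-0.002, -0.002, -1.0]]
ft_force: [-0.5, 1.6, 0.9]
width: 0.0133
grip_force: 55.0
[0.50164524 0.0894962  0.00528514] [[0.9723815171122213, 0.233378680677514, -0.0029285805021988507], [0.23338423296916025, -0.972383074376154, 0.0017194383314946566], [-0.002446421862975615, -0.002355434567553798, -0.9999942334574066]]
dish ((254.68939208984375, 103.28359985351562), (173.67054748535156, 182.33331298828125), 179.8547821044922) [0.57676159 0.10746358 0.012     ]
[[0.5163 0.0925 0.0138]
 [0.5128 0.0917 0.0139]]
angle 13.494083296305979 y at .49 0.08617749329808419 line at dish x 0.10699763334690504
far end [0.51858236 0.09303312 0.026     ]
```

```bash
cat > ball.py <<'E'
from h import *
s=read_state();p=camera_params('wrist');im=capture('wrist');R=np.array(s['tool_rot']);t=np.array(s['tcp_pos'])
print('t',s['clock'],'tcp',np.round(t,4),'ztool',np.round(R[:,2],4),'xang',np.degrees(np.arctan2(R[1,0],R[0,0])),'grip',s['grip_force'],s['width'])
m,c=blob(im,(95,60,15),(130,255,200),(100,0,420,240));h=cv2.convexHull(c);e=cv2.fitEllipse(h);
k=np.zeros(m.shape,np.uint8);cv2.fillPoly(k,[h],255);k=cv2.erode(k,np.ones((15,15)))
hsv=cv2.cvtColor(im,cv2.COLOR_RGB2HSV);b=((hsv[:,:,1]<70)&(k>0)).astype(np.uint8);b=cv2.morphologyEx(b,cv2.MORPH_OPEN,np.ones((5,5)));b=cv2.morphologyEx(b,cv2.MORPH_CLOSE,np.ones((9,9)))
n,l,st,ce=cv2.connectedComponentsWithStats(b);i=1+np.argmax(st[1:,4]);print('dish box',cv2.boundingRect(h),'el',np.round(e[0],1),'ball box',st[i],np.round(ce[i],1))
E
python3 ball.py
python3 -m inch '[[0,0,0,-0.2,0,0,0],[0,0,0,-0.4,0,0,0],[0,0,0,-0.4,0,0,0],[0,0,0,-0.3,0,0,0],[0,0,0,-0.2,0,0,0],[0,0,0,0,0,0,0],[0,0,0,0,0,0,0]]' 55
python3 ball.py
```

```text
t 16.2 tcp [0.5016 0.0895 0.0053] ztool [-0.0029  0.0017 -1.    ] xang 13.491546980878203 grip 55.00010132789612 0.013561893037311512
dish box (168, 0, 174, 195) el [254.6 100.4] ball box [ 205   57   97   93 6393] [255.9 103.7]
clock: 16.95
tcp_pos: [0.5017, 0.0894, 0.0203]
tool_rot: [[0.972, 0.233, -0.003], [0.233, -0.972, 0.002], [-0.002, -0.002, -1.0]]
ft_force: [-0.2, 1.0, -1.0]
width: 0.0141
grip_force: 55.0
t 16.95 tcp [0.5017 0.0894 0.0203] ztool [-0.0028  0.0017 -1.    ] xang 13.492423077919343 grip 54.99677360057831 0.014107035050106008
dish box (169, 0, 173, 195) el [255.  100.7] ball box [ 218   68   75   80 4771] [254.9 107.3]
```

```bash
python3 -m inch '[[0,0,0,-0.4,0,0,0],[0,0,0,-0.8,0,0,0],[0,0,0,-1.1,0,0,0],[0,0,0,-1.3,0,0,0],[0,0,0,-1.3,0,0,0],[0,0,0,-1.3,0,0,0],[0,0,0,-1.1,0,0,0],[0,0,0,-0.8,0,0,0],[0,0,0,-0.4,0,0,0],[0,0,0,0,0,0,0]]' 55
python3 ball.py
```

```text
clock: 18.0
tcp_pos: [0.5024, 0.0893, 0.1059]
tool_rot: [[0.972, 0.233, -0.002], [0.233, -0.972, 0.002], [-0.001, -0.002, -1.0]]
ft_force: [-0.1, -0.9, -2.4]
width: 0.0135
grip_force: 55.0
t 18.0 tcp [0.5024 0.0893 0.1059] ztool [-0.0019  0.0018 -1.    ] xang 13.489885502873063 grip 54.996904134750366 0.013512857276675446
dish box (169, 0, 173, 195) el [255.1 100.7] ball box [ 218   68   75   80 4784] [254.9 107.2]
```

The dish is lifted level and the ball hasn't moved. Now the slow quarter turn.

```bash
python3 -m inch '[[0,0,0,0,0,0,-0.005],[0,0,0,0,0,0,-0.01],[0,0,0,0,0,0,-0.015],[0,0,0,0,0,0,-0.02],[0,0,0,0,0,0,-0.025],[0,0,0,0,0,0,-0.03],[0,0,0,0,0,0,-0.03],[0,0,0,0,0,0,-0.03],[0,0,0,0,0,0,-0.03],[0,0,0,0,0,0,-0.03]]' 55 | grep tcp
python3 -m inch '[[0,0,0,0,0,0,-0.03],[0,0,0,0,0,0,-0.03],[0,0,0,0,0,0,-0.03],[0,0,0,0,0,0,-0.03],[0,0,0,0,0,0,-0.025],[0,0,0,0,0,0,-0.02],[0,0,0,0,0,0,-0.015],[0,0,0,0,0,0,-0.01],[0,0,0,0,0,0,-0.005],[0,0,0,0,0,0,0]]' 55
python3 ball.py
```

```text
tcp_pos: [0.502, 0.0893, 0.1053]
clock: 20.05
tcp_pos: [0.502, 0.0893, 0.1053]
tool_rot: [[0.793, 0.61, -0.003], [0.61, -0.793, 0.002], [-0.001, -0.003, -1.0]]
ft_force: [1.0, -0.7, -1.6]
width: 0.0131
grip_force: 55.0
t 20.05 tcp [0.502  0.0893 0.1053] ztool [-0.0028  0.0017 -1.    ] xang 37.5611150395905 grip 54.99685227870941 0.013124178477827961
dish box (169, 0, 173, 195) el [255.  100.8] ball box [ 218   68   75   80 4785] [254.9 107.2]
```

```bash
python3 -m inch '[[0,0,0,0,0,0,-0.01],[0,0,0,0,0,0,-0.02],[0,0,0,0,0,0,-0.03],[0,0,0,0,0,0,-0.04],[0,0,0,0,0,0,-0.055],[0,0,0,0,0,0,-0.055],[0,0,0,0,0,0,-0.055],[0,0,0,0,0,0,-0.055],[0,0,0,0,0,0,-0.055],[0,0,0,0,0,0,-0.055]]' 55 | grep tcp
python3 -m inch '[[0,0,0,0,0,0,-0.055],[0,0,0,0,0,0,-0.055],[0,0,0,0,0,0,-0.055],[0,0,0,0,0,0,-0.055],[0,0,0,0,0,0,-0.055],[0,0,0,0,0,0,-0.055],[0,0,0,0,0,0,-0.055],[0,0,0,0,0,0,-0.04],[0,0,0,0,0,0,-0.03],[0,0,0,0,0,0,-0.02]]' 55 | grep tcp
python3 -m inch '[[0,0,0,0,0,0,-0.01],[0,0,0,0,0,0,0],[0,0,0,0,0,0,0],[0,0,0,0,0,0,0]]' 55
python3 ball.py
```

```text
tcp_pos: [0.502, 0.0893, 0.1053]
tcp_pos: [0.502, 0.0893, 0.1053]
clock: 22.5
tcp_pos: [0.502, 0.0893, 0.1053]
tool_rot: [[0.001, 1.0, -0.003], [1.0, -0.001, 0.002], [0.002, -0.003, -1.0]]
ft_force: [-0.2, -0.3, -2.8]
width: 0.0135
grip_force: 55.0
t 22.5 tcp [0.502  0.0893 0.1053] ztool [-0.0028  0.0017 -1.    ] xang 89.96803757344101 grip 54.996848702430725 0.013546230442049377
dish box (169, 0, 173, 195) el [255.1 100.8] ball box [ 218   68   75   79 4732] [254.9 107. ]
```

```bash
python3 -m inch '[[0,0.1,0,0,0,0,0],[0,0.3,0,0,0,0,0],[0,0.5,0,0,0,0,0],[0,0.7,0,0,0,0,0],[0,0.9,0,0,0,0,0],[0,1,0,0,0,0,0],[0,1,0,0,0,0,0],[0,1,0,0,0,0,0],[0,1,0,0,0,0,0],[0,1,0,0,0,0,0]]' 55 | grep tcp
python3 -m inch '[[0,1,0,0,0,0,0],[0,1,0,0,0,0,0],[0,1,0,0,0,0,0],[0,1,0,0,0,0,0],[0,1,0,0,0,0,0],[0,1,0,0,0,0,0],[0,1,0,0,0,0,0],[0,1,0,0,0,0,0],[0,1,0,0,0,0,0],[0,0.8,0,0,0,0,0]]' 55 | grep tcp
python3 -m inch '[[0,0.6,0,0,0,0,0],[0,0.4,0,0,0,0,0],[0,0.2,0,0,0,0,0],[0,0.1,0,0,0,0,0],[0,0,0,0,0,0,0],[0,0,0,0,0,0,0],[0,0,0,0,0,0,0],[0,0,0,0,0,0,0],[0,0,0,0,0,0,0],[0,0,0,0,0,0,0]]' 55
python3 ball.py
python3 -m inch '[[0,0,0,0,0,0,0],[0,0,0,0,0,0,0],[0,0,0,0,0,0,0],[0,0,0,0,0,0,0],[0,0,0,0,0,0,0],[0,0,0,0,0,0,0],[0,0,0,0,0,0,0],[0,0,0,0,0,0,0],[0,0,0,0,0,0,0],[0,0,0,0,0,0,0]]' 55 | grep tcp
python3 ball.py
python3 - <<'E'
from h import *
im=capture('top');p=camera_params('top');cv2.imwrite('pics/top9.png',im[:,:,::-1])
m,c=blob(im,(95,60,15),(130,255,140),(80,120,220,260));print(cv2.boundingRect(c))
l=c[c[:,0,0].argmin(),0];print('lip px',l,ray(p,*l,.115))
m,c=blob(im,(15,70,90),(30,255,255),(330,170,395,235));e=cv2.fitEllipse(cv2.convexHull(c));print('lid',e,ray(p,*e[0],.113))
E
```

```text
tcp_pos: [0.5019, 0.1653, 0.1054]
tcp_pos: [0.502, 0.2632, 0.1055]
clock: 25.55
tcp_pos: [0.502, 0.2753, 0.1056]
tool_rot: [[0.0, 1.0, -0.003], [1.0, -0.0, 0.002], [0.002, -0.003, -1.0]]
ft_force: [0.3, 0.0, -3.0]
width: 0.0136
grip_force: 55.0
t 25.55 tcp [0.502  0.2753 0.1056] ztool [-0.0028  0.0017 -1.    ] xang 89.97860416459993 grip 54.99682009220123 0.01360079066650331
dish box (169, 0, 173, 195) el [255.1 100.6] ball box [ 218   64   76   80 4801] [255.  103.4]
tcp_pos: [0.502, 0.2753, 0.1056]
t 26.6 tcp [0.502  0.2753 0.1056] ztool [-0.0028  0.0017 -1.    ] xang 89.98226828462887 grip 54.996854066848755 0.013446374640438834
dish box (169, 0, 173, 195) el [255.1 100.8] ball box [ 218   64   76   80 4798] [255.1 103.5]Traceback (most recent call last):
  File "<stdin>", line 3, in <module>
  File "h.py", line 13, in blob
    c=max(cv2.findContours(m,0,cv2.CHAIN_APPROX_NONE)[0],key=cv2.contourArea);return m,c
ValueError: max() iterable argument is empty
```

```bash
python3 - <<'E'
from h import *
p=camera_params('wrist');im=capture('side');q=camera_params('side')
print('ball',ray(p,255.5,104,.125),'dish',ray(p,255,100.8,.112), 'expected centre y',.2753+.0725)
for n,im in(('side',im),('top',capture('top'))):
  q=camera_params(n);u,v=proj(q,[.532,-.284,.11]).astype(int)
  m,c=blob(im,(15,70,70),(30,255,255),(u-30,v-30,u+30,v+30));e=cv2.fitEllipse(cv2.convexHull(c));print(n,'lid',e,ray(q,*e[0],.113))
E
```

```text
ball [0.50119978 0.35163906 0.125     ] dish [0.50090485 0.35434489 0.112     ] expected centre y 0.3478
side lid ((359.71734619140625, 215.98561096191406), (37.965606689453125, 39.40039825439453), 6.443799018859863) [ 0.52071024 -0.28368106  0.113     ]
top lid ((361.9864501953125, 201.1605224609375), (35.90594482421875, 36.7371826171875), 120.4173812866211) [ 0.53094679 -0.27975689  0.113     ]
```

```bash
python3 -c "
from rig import *
print(ctrl.close_job())"
```

```text
the job is handed in; nothing more can be done
None
```

I handed the job in with the lid seated on the terracotta mug and let go, and the dish held level about 10 cm up with its lip about 8 cm (estimated) past the sink's edge, square across it, and the ball calm within about 4 mm of the middle; the verdict was not shown.

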